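# Put the hooked knives into their stock trays

## Robot

A 6-joint arm with a two-finger parallel gripper is mounted at the origin on the work surface. World frame = base frame: x ahead of the robot, y to its left, z up, the work surface at z = 0. Lengths are in mm, angles in degrees, forces in N, time in s.
With the tool pointing down it reaches from about 400 to 925 mm from the base axis. Payload 3.4 kg.
Tool frame: the origin (TCP) lies midway between the tips of the shut fingers; the grasp point (between the pads) lies 19 mm behind it; z points along the fingers, x is the direction in which the jaws open and shut, and the axes are right-handed (so a half turn about z gives the same grasp; the last joint's range is limited). The gripper opens to 85 mm and grips with 20 to 120 N. Pads are 22 mm wide; open, the fingers measure 114 mm over their backs; the gripper's body (76 mm by 85 mm) begins 54 mm behind the grasp point. The pads swing forward as they close: fully open they stand 13 mm farther back than shut.
Start: joints at [-68.211, 17.578, 86.31, -0, 76.112, -4.211], TCP at [252.049, -516.82, 231.305] pointing down, gripper open.
Joint ranges: [-179.03, 179.03], [-60, 130.46], [8.19, 133.38], [-81.62, 261.62], [5.75, 156.47], [-153.77, 153.77]. Speed limits (degrees/s): [147.25, 147.25, 180, 180, 180, 180].

## Interface

Orientations are given as [roll, pitch, yaw] about the fixed x, y, z axes, in that order (R = Rz(yaw) Ry(pitch) Rx(roll)).
In Python, from rig import ctrl gives the robot as it stands.
- The arm moves only by the shell command python3 -m crank 'ROWS' [OPENING] [FORCE]. ROWS is JSON, a list that holds one entry, the list of rows, each a list of 6 numbers: the shift along the tool's x, y, z in units of 30 mm (1.0 is 30 mm), then the turn, a rotation vector about the tool's x, y, z in units of 10 degrees (1.0 is 10 degrees). A call has 1 to 8 rows; each row is the pose to reach, as a shift and turn from the pose commanded when the call began, along the tool's axes at that moment; what a row does not reach only later rows make up. A row lasts 1/8 s, in which the tool goes at most 62.5 mm and 10.7 degrees, less where a joint would pass 70% of its speed; a pose out of reach is approached as far as the arm can. A call with a gripper value outside its range is refused whole. OPENING is the gripper's target within -1 to 1 (shut at 1, half-way at 0, fully open at -1), set as the call begins (- or left out, the last holds). The fingers move at their own pace and stop on an object; FORCE is the grip in N (left out, the last holds). Time passes only in rows, so rows that repeat a pose let the fingers close. It gives the time, the measured TCP pose, the force and the opening at its end, in the units of the state.
- ctrl.get_state(): the state, without advancing time (a new reading comes with each control period).
- ctrl.get_image(name): name is "side" or "top" or "wrist"; returns the picture (384x512x3 uint8, blue, green, red); there is no depth.
- ctrl.camera_info(name): a dict with "fx", "fy", "cx", "cy" (pixels), "view" (4x4, takes a point from world to camera coordinates). Camera axes: x right, y down, z forward; pixel columns grow to the right and rows downward; lengths in mm; the calibration is good to about 2 mm. A picture is of the moment at which its call begins: read the wrist's pose just before it. camera_info takes no time and is no camera call; for the wrist camera it gives the pose at the moment of the call.
- ctrl.hand_in(): hands the job in, once; it reports no verdict.
The state is a dict: "clock": time; "qpos": joint angles; "qd": joint speeds; "joint_torque": joint torques, N m; "tcp_pos": TCP position; "tcp_rot": TCP orientation; "wrist_force": force on the tool from outside, world axes, zero at the start; "moment": the same for the moment, N m; "finger_gap": finger opening in mm.
Only numpy, scipy, OpenCV 4.12 (cv2) and the standard library are available. Lean on these libraries where they do the work, as an engineer would, in place of code of your own. Each camera call takes 0.05 s, during which the arm holds its last target.

## Task

Pick out the three hooked knives and lay each one flat, lengthways and in the middle of the red tray of its own size: the shortest in the shortest tray, the middle one in the middle-length tray, the longest in the longest tray (either way round will do). Set them down, do not drop them, and leave the two straight knives where they lie.

Things in the scene. Friction and masses are not known exactly. Their poses are not given: they have to be found in the camera images.
- hook_short: shortest of 3 loose hooked knives lying flat: wooden handle, dark 4 mm steel blade bent into a hook. Outline 130 (x) by 40 mm (y); origin: its centre, at the underside. x from handle to blade, hook bends to +y, z up. Handle: bar 75 mm long, 22 wide, 22 high, centre line y = -9.5 mm, x = -65 to +10 mm. Balances near the handle's blade end. Starts within 20 deg of world y, either way round.
- tray_short: The shortest of three fixed, shallow, open red steel trays lined with paper: outside 168 mm (x) by 100 mm (y), 12 mm high, floor and walls 4 mm thick (inside 160 by 92 mm, 8 mm deep). Origin: centre of its underside; x along its length; z up. Fixed to the table.
- hook_middle: middle-length of 3 loose hooked knives lying flat: wooden handle, dark 4 mm steel blade bent into a hook. Outline 160 (x) by 40 mm (y); origin: its centre, at the underside. x from handle to blade, hook bends to +y, z up. Handle: bar 88 mm long, 22 wide, 22 high, centre line y = -9.5 mm, x = -80 to +8 mm. Balances near the handle's blade end. Starts within 20 deg of world y, either way round.
- tray_middle: The middle-length of three fixed, shallow, open red steel trays lined with paper: outside 198 mm (x) by 100 mm (y), 12 mm high, floor and walls 4 mm thick (inside 190 by 92 mm, 8 mm deep). Origin: centre of its underside; x along its length; z up. Fixed to the table.
- hook_long: longest of 3 loose hooked knives lying flat: wooden handle, dark 4 mm steel blade bent into a hook. Outline 190 (x) by 40 mm (y); origin: its centre, at the underside. x from handle to blade, hook bends to +y, z up. Handle: bar 100 mm long, 22 wide, 22 high, centre line y = -9.5 mm, x = -95 to +5 mm. Balances near the handle's blade end. Starts within 20 deg of world y, either way round.
- tray_long: The longest of three fixed, shallow, open red steel trays lined with paper: outside 228 mm (x) by 100 mm (y), 12 mm high, floor and walls 4 mm thick (inside 220 by 92 mm, 8 mm deep). Origin: centre of its underside; x along its length; z up. Fixed to the table.
- straight_small: The shorter of two straight-bladed knives, loose, with the same handle as the hooked ones (22 by 22 mm, 80 mm long) and a flat straight blade 26 mm wide, 4 mm thick; 150 mm overall. Origin: centre of its outline, underside; x from handle to blade, z up. It stays where it lies.
- straight_large: The longer of two straight-bladed knives, loose, with the same handle as the hooked ones (22 by 22 mm, 92 mm long) and a flat straight blade 26 mm wide, 4 mm thick; 175 mm overall. Origin: centre of its outline, underside; x from handle to blade, z up. It stays where it lies.
There are look-alikes about, which are no part of the job. Leave any orange look-alike of the tray_long alone.

How it is judged (in metres and radians):
At the end, for the whole second after the job is handed in: Each hooked knife lies released and still, flat on the floor of the tray of its own size, its centre within 15 mm of the tray's centre along and across, its length within 0.25 rad of the tray's length (either way round); both straight knives are within 25 mm of where they started (x of hook_short in the frame of tray_short between -0.015 and 0.015 m and y of hook_short in the frame of tray_short between -0.015 and 0.015 m and z of hook_short in the frame of tray_short below 0.008 m and angle between each of hook_short, hook_middle, hook_long's own z axis and vertical below 0.1 rad and angle between the x axis of hook_short and the x axis of tray_short, either way round below 0.25 rad and linear speed of each of hook_short, hook_middle, hook_long below 0.02 m/s and angular speed of each of hook_short, hook_middle, hook_long below 0.2 rad/s and contact force between each of hook_short, hook_middle, hook_long and the fingers below 0.1 N and x of hook_middle in the frame of tray_middle between -0.015 and 0.015 m and y of hook_middle in the frame of tray_middle between -0.015 and 0.015 m and z of hook_middle in the frame of tray_middle below 0.008 m and angle between the x axis of hook_middle and the x axis of tray_middle, either way round below 0.25 rad and x of hook_long in the frame of tray_long between -0.015 and 0.015 m and y of hook_long in the frame of tray_long between -0.015 and 0.015 m and z of hook_long in the frame of tray_long below 0.008 m and angle between the x axis of hook_long and the x axis of tray_long, either way round below 0.25 rad and distance of each of straight_small, straight_large from where it was at the start of the episode below 0.025 m); the robot touches nothing.
It fails at once if the shorter straight knife is shifted by more than 25 mm (distance of straight_small from where it was at the start of the episode above 0.025 m).
It fails at once if the longer straight knife is shifted by more than 25 mm (distance of straight_large from where it was at the start of the episode above 0.025 m).
It fails at once if the short hooked knife is dropped: it touches nothing while more than 45 mm above the table (height (world z) of hook_short above 0.045 m and contact force between hook_short and anything else below 0.01 N).
It fails at once if the middle hooked knife is dropped: it touches nothing while more than 45 mm above the table (height (world z) of hook_middle above 0.045 m and contact force between hook_middle and anything else below 0.01 N).
It fails at once if the long hooked knife is dropped: it touches nothing while more than 45 mm above the table (height (world z) of hook_long above 0.045 m and contact force between hook_long and anything else below 0.01 N).
It also fails if it takes over 99 s, if anything falls off the work surface, if the arm or the gripper's body presses on something with over 40 N, if the wrist force passes 120 N, or if a joint passes its speed limit or range.

## Working session

There is one attempt and no reset: what is moved stays moved. The work goes in short steps, Python scripts to look and compute and a shell command to move; the robot and the scene stay as the last step left them, time stands still between calls to the robot, and variables do not carry over. Pictures are saved under pics/ and viewed, and the job is handed in when it is done.

```bash
ls; mkdir -p pics
python3 - <<'E'
from rig import ctrl
import cv2
for n in ("top","side","wrist"):
    i=ctrl.get_image(n); cv2.imwrite(f"pics/{n}0.png",i)
    c=ctrl.camera_info(n); print(n,c)
print(ctrl.get_state())
E
```

```text
pics
top {'fx': 350.51403059564814, 'fy': 350.51403059564814, 'cx': 255.7668750468791, 'cy': 190.66168012878822, 'view': array([[ 1.62488147e-03, -9.99773303e-01, -2.12297500e-02,
        -1.06982751e+01],
       [-9.96369144e-01,  1.88521325e-04, -8.51380888e-02,
         3.96969658e+02],
       [ 8.51227905e-02,  2.12910071e-02, -9.96142963e-01,
         8.71024964e+02],
       [ 0.00000000e+00,  0.00000000e+00,  0.00000000e+00,
         1.00000000e+00]])}
side {'fx': 426.2598223594838, 'fy': 426.2598223594838, 'cx': 260.4108951263326, 'cy': 193.21395089051512, 'view': array([[-9.69506519e-01, -2.44880319e-01, -9.52572198e-03,
         4.05599027e+02],
       [-1.60677663e-01,  6.64527749e-01, -7.29784598e-01,
         1.17279231e+02],
       [ 1.85039992e-01, -7.06000355e-01, -6.83610782e-01,
         9.61195377e+02],
       [ 0.00000000e+00,  0.00000000e+00,  0.00000000e+00,
         1.00000000e+00]])}
wrist {'fx': 289.28158198219916, 'fy': 289.28158198219916, 'cx': 251.88739412550493, 'cy': 192.4703810491035, 'view': array([[ 4.37588405e-01, -8.99172955e-01, -2.09388877e-03,
   
[... 245 characters left out ...]
0e+00,
         1.00000000e+00]])}
{'clock': 0.15, 'qpos': array([-6.82138365e+01,  1.76124618e+01,  8.63666128e+01, -5.36998713e-04,
        7.61109631e+01, -4.21130230e+00]), 'qd': array([-0.0198012 , -0.12374921, -0.21275422, -0.02091552, -0.13031011,
       -0.02646033]), 'joint_torque': array([ 4.50923717e-04, -4.57978213e+01, -2.52219433e+01, -4.93142363e-05,
        8.51811259e-03, -2.21708723e-05]), 'tcp_pos': array([ 251.81672647, -516.33441613,  230.59273403]), 'tcp_rot': array([-1.79993908e+02,  8.98328007e-02, -6.40024001e+01]), 'wrist_force': array([-0.86055333,  0.45499851,  0.49576885]), 'moment': array([-0.02897782,  0.00853971, -0.01469794]), 'finger_gap': 85.05212352406761}
```

View pics/top0.png

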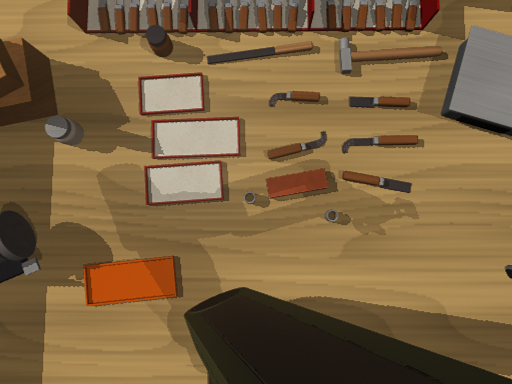

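View pics/side0.png

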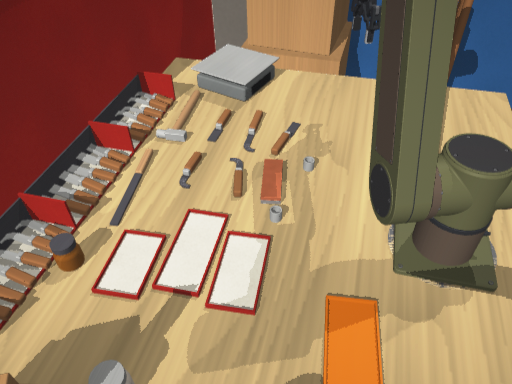

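Top view: lined trays centred at about (172,94), (196,138) and (184,183). Hooked knives are at (295,98), (298,147) and (381,143). Straight knives are at (380,102) and (377,182). The other items are an orange tray at (131,281) and a red block at (298,184). I'll confirm this in an enlarged crop and measure.

```bash
cat > h.py <<'E'
import numpy as np, cv2
from rig import ctrl
def ray(c,uv,z):
    V=np.array(c["view"]);R=V[:3,:3];o=-R.T@V[:3,3]
    d=R.T@np.array([(uv[0]-c["cx"])/c["fx"],(uv[1]-c["cy"])/c["fy"],1.0])
    return o+d*(z-o[2])/d[2]
def px(c,p):
    V=np.array(c["view"]);q=V[:3,:3]@np.asarray(p,float)+V[:3,3]
    return q[:2]/q[2]*[c["fx"],c["fy"]]+[c["cx"],c["cy"]]
E
python3 - <<'E'
from h import *
i=cv2.imread("pics/top0.png");c=ctrl.camera_info("top")
crop=i[60:220,130:430];cv2.imwrite("pics/crop0.png",cv2.resize(crop,(800,427),interpolation=cv2.INTER_CUBIC))
hsv=cv2.cvtColor(i,cv2.COLOR_BGR2HSV)
# paper: low saturation bright
m=((hsv[...,1]<60)&(hsv[...,2]>90)).astype(np.uint8)*255
m[:60]=0;m[220:]=0;m[:,:130]=0;m[:,250:]=0
red=(((hsv[...,0]<6)|(hsv[...,0]>172))&(hsv[...,1]>150)).astype(np.uint8)*255
red[:60]=0;red[220:]=0;red[:,:130]=0;red[:,250:]=0
for nm,mm,z in(("red",red,12),("paper",m,4)):
  for k in cv2.findContours(mm,cv2.RETR_EXTERNAL,cv2.CHAIN_APPROX_NONE)[0]:
    if cv2.contourArea(k)<300: continue
    P=np.array([ray(c,p[0],z)[:2] for p in k],np.float32)
    print(nm,cv2.boundingRect(k),cv2.minAreaRect(P))
E
```

```text
red (145, 161, 78, 44) ((419.0032043457031, 175.10858154296875), (99.51342010498047, 196.6610870361328), 4.159280300140381)
red (139, 73, 65, 42) ((653.9845581054688, 212.90040588378906), (100.55005645751953, 167.75856018066406), 3.874229669570923)
paper (148, 163, 73, 39) ((419.66912841796875, 176.57269287109375), (88.16748809814453, 185.77430725097656), 4.218496322631836)
paper (155, 120, 83, 36) ((538.0186767578125, 146.79080200195312), (87.6806869506836, 215.29498291015625), 1.9616485834121704)
paper (142, 76, 60, 36) ((656.6970825195312, 214.8661651611328), (86.5965576171875, 155.88104248046875), 3.78411602973938)
```

View pics/crop0.png

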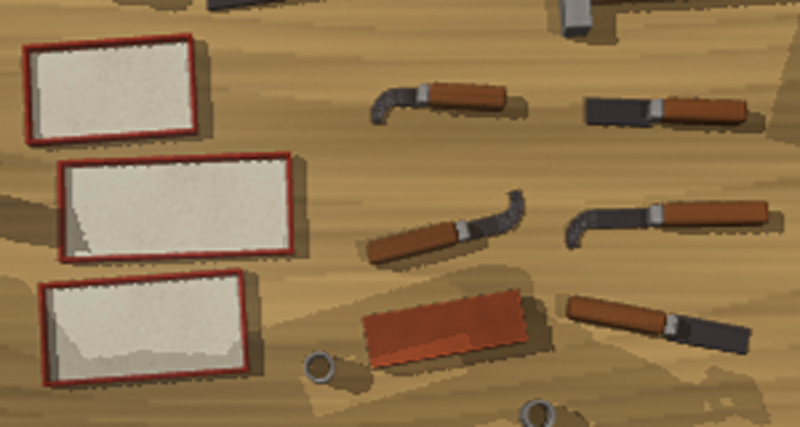

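Run:
```python
from h import *
i=cv2.imread("pics/top0.png");c=ctrl.camera_info("top")
V=np.array(c["view"]);print("cam",-V[:3,:3].T@V[:3,3])
i=cv2.resize(i,None,fx=4,fy=4,interpolation=cv2.INTER_CUBIC)
hsv=cv2.cvtColor(i,cv2.COLOR_BGR2HSV);H,S,Vv=[hsv[...,k].astype(int) for k in range(3)]
for u,v in((302,97),(285,150),(400,140),(270,98),(320,140),(290,185),(400,102),(340,120),(366,178)): print((u,v),hsv[v*4,u*4])
wood=((H<=11)&(S>140)&(Vv>60)).astype(np.uint8)*255
dark=((S<75)&(Vv<150)).astype(np.uint8)*255
vis=i.copy()
for nm,m in(("wood",wood),("dark",dark)):
  m[:85*4]=0;m[205*4:]=0;m[:,:260*4]=0;m[:,425*4:]=0
  for k in cv2.findContours(m,cv2.RETR_EXTERNAL,cv2.CHAIN_APPROX_NONE)[0]:
    if cv2.contourArea(k)<600: continue
    z=22 if nm=="wood" else 8
    P=np.array([ray(c,(p[0]+.5)/4-.5,z)[:2] for p in k],np.float32)
    r=cv2.minAreaRect(P)
    mu=np.mean(k[:,0],0)/4
    print(nm,mu.round(),np.round(r[0],1),np.round(r[1],1),round(r[2],1))
    cv2.drawContours(vis,[k],-1,(0,255,0) if nm=="wood" else (255,0,255),1)
cv2.imwrite("pics/seg0.png",cv2.resize(vis[340:820,1040:1700],(800,582)))
```

```text
cam [321.4016263  -29.31568584 901.23550475]
(302, 97) [ 12 173 109]
(285, 150) [ 13 174 107]
(400, 140) [ 12 178 116]
(270, 98) [ 19 127 144]
(320, 140) [ 8 36 56]
(290, 185) [  9 187 120]
(400, 102) [ 12 179 111]
(340, 120) [ 19 131 148]
(366, 178) [ 13 178 116]
wood [297. 183.] [ 416.1 -113.3] [ 50.7 150.6] 10.0
dark [395. 185.] [ 412.8 -362.3] [78.7 24.9] 79.2
dark [360. 143.] [ 522.6 -277.7] [30.5 97.6] 14.1
dark [313. 143.] [ 523.  -160.1] [29.7 74.3] 28.7
dark [364. 102.] [ 629.2 -291.1] [27.2 73.5] 0.2
dark [280.  98.] [642.6 -71.8] [26.7 63.6] 20.6
```

View pics/seg0.png

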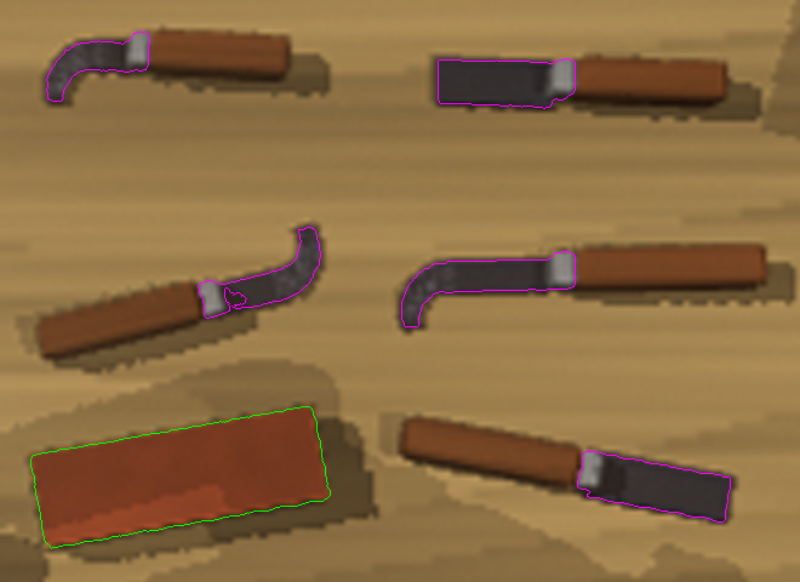

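The contours separate all the knives: short hook at (295,98), middle hook at (298,147), long hook at (381,143). Next, full handle outlines, including the bolster.

Run:
```python
from h import *
i=cv2.imread("pics/top0.png");c=ctrl.camera_info("top")
i=cv2.resize(i,None,fx=4,fy=4,interpolation=cv2.INTER_CUBIC)
hsv=cv2.cvtColor(i,cv2.COLOR_BGR2HSV);H,S,Vv=[hsv[...,k].astype(int) for k in range(3)]
wood=((H<=14)&(S>155)&(Vv>75)).astype(np.uint8)*255
wood=cv2.morphologyEx(wood,cv2.MORPH_OPEN,np.ones((9,9)))
m=wood;vis=i.copy()
m[:85*4]=0;m[205*4:]=0;m[:,:260*4]=0;m[:,425*4:]=0
for k in cv2.findContours(m,cv2.RETR_EXTERNAL,cv2.CHAIN_APPROX_NONE)[0]:
    if cv2.contourArea(k)<1500: continue
    P=np.array([ray(c,(p[0]+.5)/4-.5,22)[:2] for p in k],np.float32)
    r=cv2.minAreaRect(P);L=max(r[1])
    b=cv2.boxPoints(r);e=b[1]-b[0] if np.linalg.norm(b[1]-b[0])>np.linalg.norm(b[2]-b[1]) else b[2]-b[1]
    e/=np.linalg.norm(e); e=e if e[1]>0 else -e
    print((np.mean(k[:,0],0)/4).round(),"ctr",np.round(r[0],1),np.round(r[1],1),"ang",round(float(np.degrees(np.arctan2(e[1],e[0]))),1),"ends",(np.array(r[0])-e*L/2).round(1),(np.array(r[0])+e*L/2).round(1))
    cv2.drawContours(vis,[k],-1,(0,255,0),1)
cv2.imwrite("pics/seg1.png",cv2.resize(vis[340:820,1040:1700],(800,582)))
```

```text
[361. 178.] ctr [ 430.5 -273.7] [91.8 19.7] ang 79.2 ends [ 421.9 -318.7] [ 439.1 -228.6]
[297. 183.] ctr [ 416.4 -113.3] [ 51.3 151.5] ang 100.1 ends [ 429.7 -187.8] [403.1 -38.7]
[284. 151.] ctr [499.6 -82.2] [19.5 85.5] ang 104.3 ends [ 510.1 -123.6] [489.  -40.8]
[399. 140.] ctr [ 527.1 -370.6] [19.3 97. ] ang 91.3 ends [ 528.2 -419.1] [ 526.  -322.1]
[395. 101.] ctr [ 627.7 -364. ] [77.3 19.1] ang 87.6 ends [ 626.1 -402.6] [ 629.3 -325.4]
[305.  95.] ctr [ 643.2 -136.5] [71.1 19.2] ang 86.5 ends [ 641. -172.] [ 645.3 -101. ]
```

View pics/seg1.png

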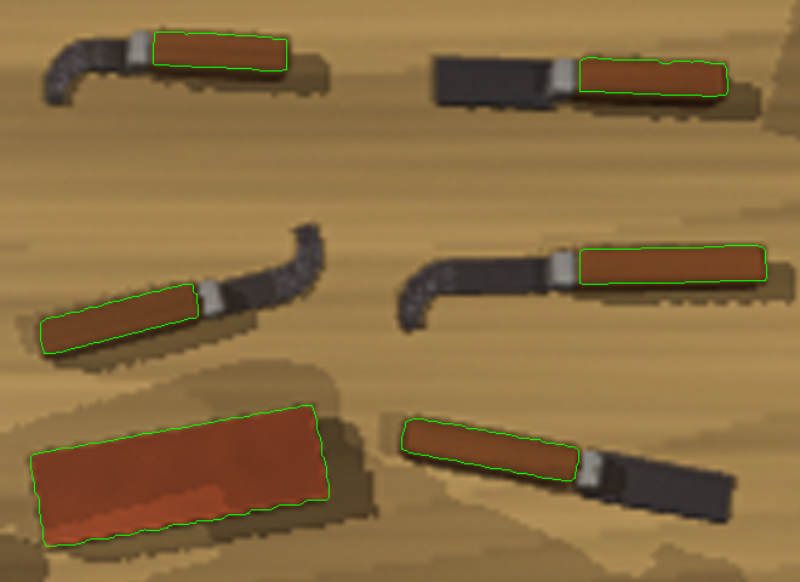

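```bash
cat >> h.py <<'E'
from scipy.spatial.transform import Rotation as Ro
def go(x,y,z,yaw):
    s=ctrl.get_state();R=Ro.from_euler("xyz",s["tcp_rot"],degrees=True)
    T=Ro.from_euler("xyz",[180,0,yaw],degrees=True)
    d=R.inv().apply(np.array([x,y,z])-s["tcp_pos"])/30
    t=(R.inv()*T).as_rotvec(degrees=True)/10
    print("clk",round(s["clock"],2),"tcp",s["tcp_pos"].round(1),"rot",s["tcp_rot"].round(1),"F",s["wrist_force"].round(1),"gap",round(s["finger_gap"],1))
    print("row",np.r_[d,t].round(3).tolist())
E
python3 -c "
from h import *
go(526.2,-332.6,90,1.3)"
```

```text
clk 0.15 tcp [ 251.8 -516.3  230.6] rot [-1.8e+02  1.0e-01 -6.4e+01] F [-0.9  0.5  0.5] gap 85.1
row [-1.488, -10.905, 4.69, -0.006, 0.008, -6.53]
```

```bash
python3 -m crank '[[[-1.49,-10.9,4.69,0,0.01,-6.53],[-1.49,-10.9,4.69,0,0.01,-6.53],[-1.49,-10.9,4.69,0,0.01,-6.53],[-1.49,-10.9,4.69,0,0.01,-6.53],[-1.49,-10.9,4.69,0,0.01,-6.53],[-1.49,-10.9,4.69,0,0.01,-6.53],[-1.49,-10.9,4.69,0,0.01,-6.53],[-1.49,-10.9,4.69,0,0.01,-6.53]]]' -0.2 60; python3 -m crank '[[[0,0,0,0,0,0],[0,0,0,0,0,0]]]'
python3 -c "
from h import *
go(526.2,-332.6,90,1.3)
cv2.imwrite('pics/w1.png',ctrl.get_image('wrist'))"
```

```text
clock: 1.15
tcp_pos: [526.0, -333.2, 90.3]
tcp_rot: [180.0, -0.0, 1.3]
wrist_force: [0.3, -0.1, -0.8]
finger_gap: 50.8
clock: 1.4
tcp_pos: [525.7, -334.4, 91.4]
tcp_rot: [179.9, -0.1, 1.2]
wrist_force: [0.9, 0.4, -0.1]
finger_gap: 51.1
clk 1.4 tcp [ 525.7 -334.4   91.4] rot [ 1.799e+02 -1.000e-01  1.200e+00] F [ 0.9  0.4 -0.1] gap 51.1
row [0.018, -0.059, 0.046, 0.009, -0.012, -0.013]
```

View pics/w1.png

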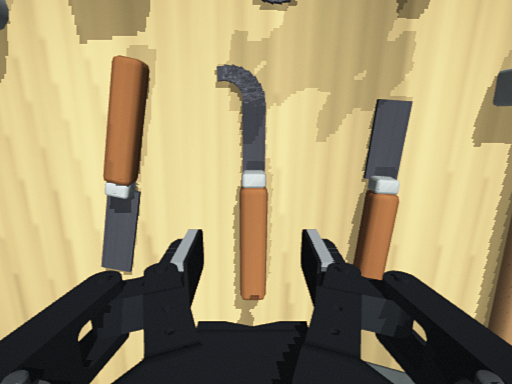

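Wrist view: the long hook lies between the fingers, with its wood running from about (253,187) to (253,299). The straight knives are well clear on both sides, at (125,160) and (385,190). I'll cross-check it with rays.

Run:
```python
from h import *
c=ctrl.camera_info("wrist")
for p in ((253,187),(253,296)): print(ray(c,p,22).round(1))
go(526.2,-332.6,2,1.3)
```

```text
[ 525.9 -322.6   22. ]
[ 527.9 -417.6   22. ]
clk 1.45 tcp [ 525.8 -334.3   91.3] rot [ 1.799e+02 -1.000e-01  1.200e+00] F [-0.3 -0.1 -0.2] gap 51.2
row [0.009, -0.06, 2.976, 0.009, -0.012, -0.011]
```

Both views agree within 2 mm. Descend, stopping just above the table.

```bash
python3 -m crank '[[[0.01,-0.05,1.2,0,0,0],[0.01,-0.05,2.2,0,0,0],[0.01,-0.05,2.7,0,0,0],[0.01,-0.05,2.9,0,0,0],[0.01,-0.05,2.9,0,0,0],[0.01,-0.05,2.9,0,0,0]]]'; python3 -m crank '[[[0,0,0,0,0,0],[0,0,0,0,0,0],[0,0,0,0,0,0],[0,0,0,0,0,0],[0,0,0,0,0,0],[0,0,0,0,0,0]]]' 1 60
```

```text
clock: 2.2
tcp_pos: [527.5, -332.4, 4.7]
tcp_rot: [179.9, -0.2, 1.3]
wrist_force: [-0.4, -0.0, 0.6]
finger_gap: 51.3
clock: 2.95
tcp_pos: [527.3, -332.2, 4.6]
tcp_rot: [179.9, -0.2, 1.3]
wrist_force: [0.3, 0.5, 6.2]
finger_gap: 20.5
```

```bash
python3 -m crank '[[[0,0,-0.3,0,0,0],[0,0,-1,0,0,0],[0,0,-2,0,0,0],[0,0,-2.7,0,0,0],[0,0,-2.9,0,0,0],[0,0,-2.9,0,0,0],[0,0,-2.9,0,0,0]]]'
python3 -c "
from h import *
go(546.7,139.3,92,2)
cv2.imwrite('pics/w2.png',ctrl.get_image('wrist'));cv2.imwrite('pics/s2.png',ctrl.get_image('side')[60:240,130:400])"
```

```text
clock: 3.82
tcp_pos: [525.8, -331.2, 89.4]
tcp_rot: [-180.0, 0.0, 1.3]
wrist_force: [0.1, 0.3, -2.1]
finger_gap: 20.3
clk 3.83 tcp [ 525.8 -331.2   89.4] rot [-180.     0.     1.3] F [ 0.1  0.3 -2.1] gap 20.3
row [1.051, -15.664, -0.078, -0.003, 0.003, -0.07]
```

View pics/w2.png

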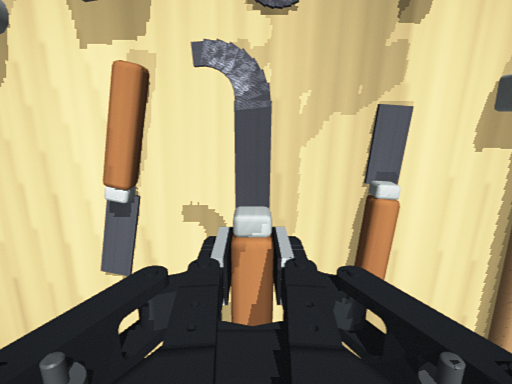

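View pics/s2.png

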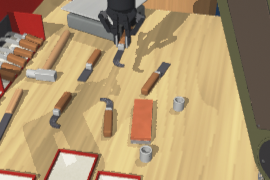

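The wrist view shows the long hook held square between the pads, with its wood end at (253,235) near the pads. Now carry it to the long tray.

```bash
python3 -m crank '[[[0.05,-0.6,-0.08,0,0,0],[0.15,-2,-0.08,0,0,0],[0.3,-3.5,-0.08,0,0,0],[0.4,-5,-0.08,0,0,-0.07],[0.5,-6.5,-0.08,0,0,-0.07],[0.6,-8,-0.08,0,0,-0.07],[0.7,-9.5,-0.08,0,0,-0.07],[0.75,-11,-0.08,0,0,-0.07]]]'
python3 -c "
from h import *
go(546.7,139.3,92,2)"
```

```text
clock: 4.92
tcp_pos: [540.9, 1.2, 92.7]
tcp_rot: [180.0, -0.1, 2.0]
wrist_force: [0.3, -0.2, -1.2]
finger_gap: 20.4
clk 4.92 tcp [540.9   1.2  92.7] rot [ 1.8e+02 -1.0e-01  2.0e+00] F [ 0.3 -0.2 -1.2] gap 20.4
row [0.354, -4.594, 0.023, 0.002, -0.006, 0.002]
```

```bash
python3 -m crank '[[[0.1,-1.4,0,0,0,0],[0.25,-2.8,0,0,0,0],[0.3,-4,0,0,0,0],[0.35,-4.6,0,0,0,0],[0.35,-4.6,0,0,0,0],[0.35,-4.6,0,0,0,0]]]'
python3 -c "
from h import *
go(546.7,139.3,12,2)
cv2.imwrite('pics/t3.png',cv2.resize(ctrl.get_image('top')[100:250,120:320],(800,600)));cv2.imwrite('pics/s3.png',cv2.resize(ctrl.get_image('side')[180:330,60:300],(800,500)))"
```

```text
clock: 5.68
tcp_pos: [547.0, 136.2, 92.5]
tcp_rot: [179.9, -0.0, 2.0]
wrist_force: [-0.2, -0.0, -2.1]
finger_gap: 20.8
clk 5.67 tcp [547.  136.2  92.5] rot [179.9  -0.    2. ] F [-0.2 -0.  -2.1] gap 20.8
row [-0.007, -0.109, 2.684, 0.009, -0.005, -0.0]
```

View pics/t3.png

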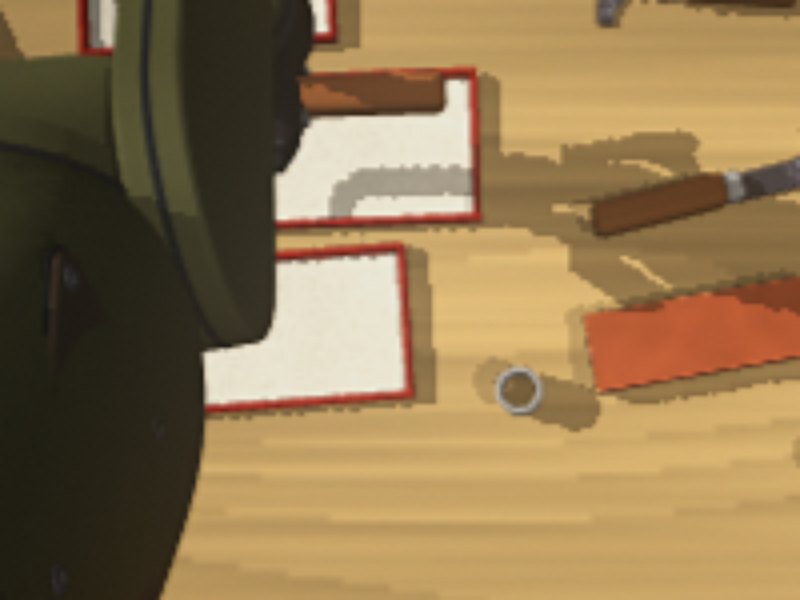

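View pics/s3.png

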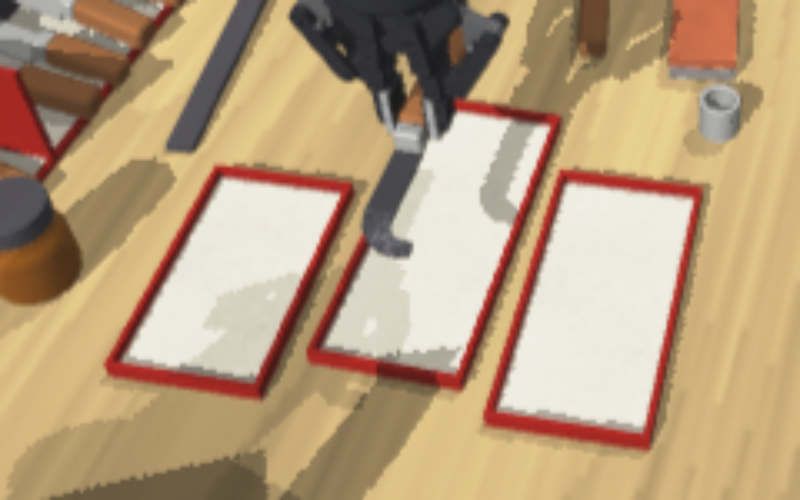

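Top crop: the butt is at about (443,92), over the long tray; the side view shows the hook above it. I'll check the along-tray position from the butt end.

Run:
```python
from h import *
c=ctrl.camera_info("top")
print(ray(c,(120+443/4,100+92/4),110))
```

```text
[545.73612799  45.59451254 110.        ]
```

```bash
python3 -m crank '[[[0,-0.14,0.5,0,0,0],[0,-0.14,1.2,0,0,0],[0,-0.14,1.9,0,0,0],[0,-0.14,2.4,0,0,0],[0,-0.14,2.65,0,0,0],[0,-0.14,2.65,0,0,0],[0,-0.14,2.65,0,0,0]]]'
python3 -c "
from h import *
go(546.7,140.3,8.7,2)"
```

```text
clock: 6.65
tcp_pos: [547.9, 141.1, 13.7]
tcp_rot: [180.0, -0.2, 2.0]
wrist_force: [0.6, -0.1, -1.9]
finger_gap: 20.5
clk 6.65 tcp [547.9 141.1  13.7] rot [180.   -0.2   2. ] F [ 0.6 -0.1 -1.9] gap 20.5
row [-0.041, 0.027, 0.165, 0.004, -0.015, -0.0]
```

```bash
python3 -m crank '[[[0,0,0.08,0,0,0],[0,0,0.14,0,0,0],[0,0,0.17,0,0,0],[0,0,0.17,0,0,0],[0,0,0.17,0,0,0]]]'
```

```text
clock: 7.28
tcp_pos: [547.3, 141.1, 8.5]
tcp_rot: [180.0, -0.1, 2.0]
wrist_force: [-1.2, -0.1, 4.7]
finger_gap: 20.4
```

Contact with the floor confirmed (force went from -2 to +4.7 N). Release narrowly, then lift.

```bash
python3 -m crank '[[[0,0,0,0,0,0],[0,0,0,0,0,0],[0,0,0,0,0,0],[0,0,0,0,0,0]]]' 0.2; python3 -m crank '[[[0,0,-0.3,0,0,0],[0,0,-1,0,0,0],[0,0,-2,0,0,0],[0,0,-3,0,0,0],[0,0,-3.2,0,0,0],[0,0,-3.2,0,0,0]]]'
python3 -c "
from h import *
go(644.8,-111,100,-3.5)"
```

```text
clock: 7.78
tcp_pos: [547.3, 141.0, 7.9]
tcp_rot: [179.9, -0.1, 2.0]
wrist_force: [1.2, -1.0, -0.2]
finger_gap: 34.0
clock: 8.52
tcp_pos: [547.2, 141.2, 104.4]
tcp_rot: [180.0, -0.1, 2.0]
wrist_force: [-0.0, -0.2, -0.4]
finger_gap: 34.2
clk 8.53 tcp [547.2 141.2 104.4] rot [ 1.8e+02 -1.0e-01  2.0e+00] F [-0.  -0.2 -0.4] gap 34.2
row [2.958, 8.513, 0.158, 0.004, -0.013, 0.55]
```

```bash
python3 -m crank '[[[1,2,0.1,0,0,0.3],[2,4,0.15,0,0,0.55],[2.7,6,0.15,0,0,0.55],[2.95,7.5,0.15,0,0,0.55],[2.95,8.5,0.15,0,0,0.55],[2.95,8.5,0.15,0,0,0.55],[2.95,8.5,0.15,0,0,0.55],[2.95,8.5,0.15,0,0,0.55]]]' -0.2
python3 -c "
from h import *
cv2.imwrite('pics/w4.png',ctrl.get_image('wrist'))
cv2.imwrite('pics/t4.png',cv2.resize(ctrl.get_image('top')[60:220,130:430],(800,427),interpolation=cv2.INTER_CUBIC))
go(644.8,-111,4.5,-3.5)"
```

```text
clock: 9.52
tcp_pos: [643.9, -109.1, 99.3]
tcp_rot: [180.0, -0.0, -3.4]
wrist_force: [-0.5, 1.4, 0.7]
finger_gap: 51.4
clk 9.62 tcp [ 644.3 -109.2   99.8] rot [ 1.8e+02 -1.0e-01 -3.4e+00] F [0.1 0.5 0.6] gap 51.7
row [0.018, 0.057, 3.175, 0.003, -0.006, 0.01]
```

View pics/w4.png

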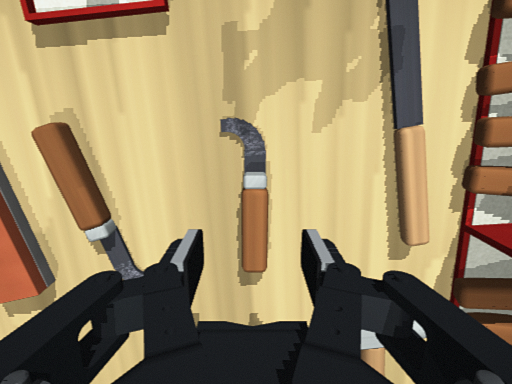

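View pics/t4.png

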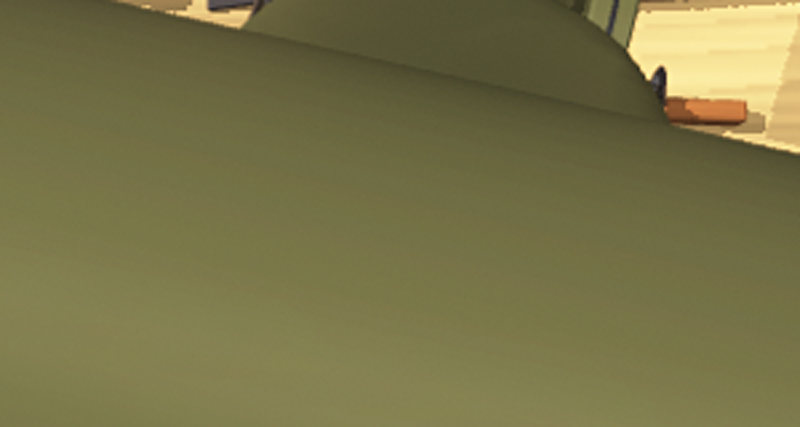

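Wrist view: the short hook is centred between the fingers, wood from about (254,188) to (254,270). The top view is blocked by the arm.

Run:
```python
from h import *
c=ctrl.camera_info("wrist")
for p in ((255,188),(255,268)): print(ray(c,p,22).round(1))
```

```text
[ 646.9 -100.6   22. ]
[ 642.8 -171.    22. ]
```

```bash
python3 -m crank '[[[0,0.05,1.2,0,0,0],[0,0.05,2.2,0,0,0],[0,0.05,2.9,0,0,0],[0,0.05,3.15,0,0,0],[0,0.05,3.15,0,0,0],[0,0.05,3.15,0,0,0]]]'
```

```text
clock: 10.38
tcp_pos: [645.5, -112.2, 6.5]
tcp_rot: [179.9, -0.2, -3.5]
wrist_force: [-0.5, -1.0, -1.0]
finger_gap: 51.1
```

```bash
python3 -m crank '[[[0,0,0.07,0,0,0],[0,0,0.07,0,0,0]]]';python3 -m crank '[[[0,0,0,0,0,0],[0,0,0,0,0,0],[0,0,0,0,0,0],[0,0,0,0,0,0],[0,0,0,0,0,0]]]' 1 60;  python3 -m crank '[[[0,0,-0.3,0,0,0],[0,0,-1,0,0,0],[0,0,-2,0,0,0],[0,0,-2.7,0,0,0],[0,0,-2.9,0,0,0],[0,0,-2.9,0,0,0],[0,0,-2.9,0,0,0]]]'
python3 -c "
from h import *
go(664.9,212.6,92,3.8)"
```

```text
clock: 10.62
tcp_pos: [644.8, -112.3, 3.8]
tcp_rot: [179.9, -0.1, -3.5]
wrist_force: [0.0, 0.4, -0.1]
finger_gap: 51.3
clock: 11.25
tcp_pos: [644.9, -112.3, 3.7]
tcp_rot: [179.9, -0.1, -3.5]
wrist_force: [0.3, 0.4, 3.8]
finger_gap: 20.7
clock: 12.12
tcp_pos: [643.4, -111.9, 89.0]
tcp_rot: [180.0, 0.1, -3.5]
wrist_force: [0.3, -0.0, -1.0]
finger_gap: 20.5
clk 12.12 tcp [ 643.4 -111.9   89. ] rot [ 1.8e+02  1.0e-01 -3.5e+00] F [ 0.3 -0.  -1. ] gap 20.5
row [0.054, -10.84, -0.103, 0.002, 0.006, -0.73]
```

```bash
python3 -m crank '[[[0,-0.6,-0.1,0,0,0],[0.05,-2,-0.1,0,0,-0.2],[0.05,-3.6,-0.1,0,0,-0.4],[0.05,-5.2,-0.1,0,0,-0.6],[0.05,-6.8,-0.1,0,0,-0.73],[0.05,-8.4,-0.1,0,0,-0.73],[0.05,-9.8,-0.1,0,0,-0.73],[0.05,-10.8,-0.1,0,0,-0.73]]]'
python3 -m crank '[[[0,0,0,0,0,0],[0,0,0,0,0,0],[0,0,0,0,0,0]]]'
python3 -c "
from h import *
go(664.9,211.1,12,3.8)
cv2.imwrite('pics/w5.png',ctrl.get_image('wrist'))
cv2.imwrite('pics/t5.png',cv2.resize(ctrl.get_image('top')[60:210,120:320],(800,600)))"
```

```text
clock: 13.12
tcp_pos: [664.7, 214.7, 92.4]
tcp_rot: [180.0, -0.0, 3.9]
wrist_force: [-0.0, 0.6, -1.4]
finger_gap: 20.5
clock: 13.5
tcp_pos: [665.3, 210.3, 92.8]
tcp_rot: [179.9, -0.0, 3.7]
wrist_force: [-1.0, -0.2, -0.6]
finger_gap: 20.6
clk 13.5 tcp [665.3 210.3  92.8] rot [179.9  -0.    3.7] F [-1.  -0.2 -0.6] gap 20.6
row [-0.015, -0.03, 2.694, 0.008, -0.003, -0.005]
```

View pics/t5.png

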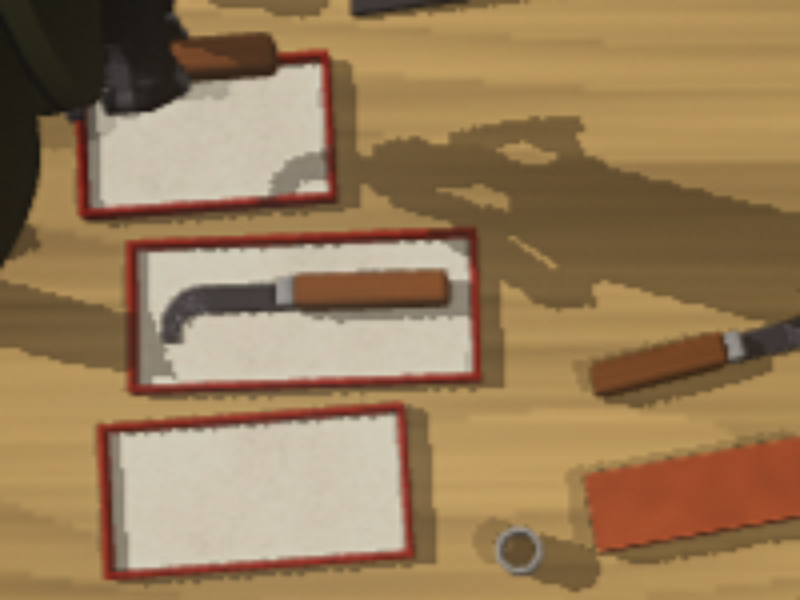

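View pics/w5.png

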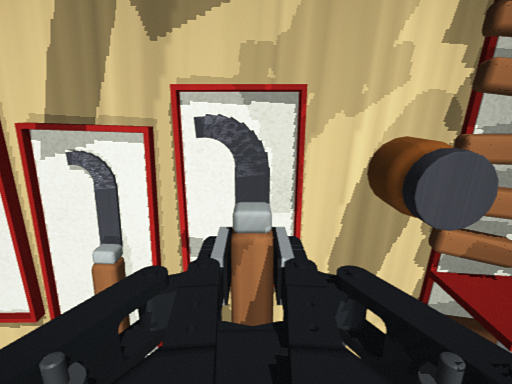

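The long hook lies well centred in its tray at about (305,292) in the crop. The short hook hovers over the short tray with its butt at (276,52). Check its position.

Run:
```python
from h import *
c=ctrl.camera_info("top")
print(ray(c,(120+276/4,60+52/4),111), "expect y ~", 214-65)
# long knife butt check
print(ray(c,(120+448/4,60+287/4),26), "expect y ~", 146-95)
```

```text
[665.27434253 144.2843116  111.        ] expect y ~ 149
[546.79541686  50.18242547  26.        ] expect y ~ 51
```

```bash
python3 -m crank '[[[0,0,0.5,0,0,0],[0,0,1.2,0,0,0],[0,0,1.9,0,0,0],[0,0,2.4,0,0,0],[0,0,2.6,0,0,0],[0,0,2.6,0,0,0],[0,0,2.6,0,0,0]]]'
python3 -c "
from h import *
go(664.9,211.1,8,3.8)"
```

```text
clock: 14.48
tcp_pos: [666.5, 211.2, 15.8]
tcp_rot: [180.0, -0.2, 3.8]
wrist_force: [0.1, -0.2, -0.9]
finger_gap: 20.8
clk 14.47 tcp [666.5 211.2  15.8] rot [180.   -0.2   3.8] F [ 0.1 -0.2 -0.9] gap 20.8
row [-0.055, 0.001, 0.26, 0.004, -0.016, -0.0]
```

```bash
python3 -m crank '[[[-0.03,-0.1,0.05,0,0,0],[-0.03,-0.1,0.15,0,0,0],[-0.03,-0.1,0.22,0,0,0],[-0.03,-0.1,0.26,0,0,0],[-0.03,-0.1,0.26,0,0,0],[-0.03,-0.1,0.26,0,0,0]]]'
```

```text
clock: 15.22
tcp_pos: [664.6, 214.1, 7.7]
tcp_rot: [180.0, -0.1, 3.8]
wrist_force: [-2.4, -0.6, 4.3]
finger_gap: 20.7
```

```bash
python3 -m crank '[[[0,0,0,0,0,0],[0,0,0,0,0,0],[0,0,0,0,0,0],[0,0,0,0,0,0]]]' 0.2; python3 -m crank '[[[0,0,-0.3,0,0,0],[0,0,-1,0,0,0],[0,0,-2,0,0,0],[0,0,-3,0,0,0],[0,0,-3.2,0,0,0],[0,0,-3.2,0,0,0]]]'
python3 -c "
from h import *
go(507,-111.3,100,14.3)"
```

```text
clock: 15.72
tcp_pos: [664.7, 214.0, 7.1]
tcp_rot: [179.9, -0.1, 3.8]
wrist_force: [-0.4, -0.5, 0.5]
finger_gap: 34.1
clock: 16.48
tcp_pos: [664.6, 214.1, 103.6]
tcp_rot: [180.0, -0.1, 3.8]
wrist_force: [-1.1, 0.3, 0.4]
finger_gap: 34.2
clk 16.48 tcp [664.6 214.1 103.6] rot [ 1.8e+02 -1.0e-01  3.8e+00] F [-1.1  0.3  0.4] gap 34.2
row [-5.961, 10.475, 0.114, 0.006, -0.012, -1.05]
```

```bash
python3 -m crank '[[[-1,1.5,0.1,0,0,-0.3],[-2,3.2,0.1,0,0,-0.6],[-3,5,0.1,0,0,-1.05],[-4,6.8,0.1,0,0,-1.05],[-5,8.6,0.1,0,0,-1.05],[-5.96,10.47,0.1,0,0,-1.05],[-5.96,10.47,0.1,0,0,-1.05],[-5.96,10.47,0.1,0,0,-1.05]]]' -0.2;python3 -m crank '[[[0,0,0,0,0,0],[0,0,0,0,0,0]]]'
python3 -c "
from h import *
cv2.imwrite('pics/w6.png',ctrl.get_image('wrist'))
go(507,-111.3,4,14.3)"
```

```text
clock: 17.48
tcp_pos: [506.4, -111.0, 99.4]
tcp_rot: [-180.0, 0.0, 14.2]
wrist_force: [0.0, -0.7, 0.2]
finger_gap: 51.4
clock: 17.73
tcp_pos: [507.5, -109.8, 100.0]
tcp_rot: [179.9, -0.1, 14.4]
wrist_force: [0.4, 0.1, -0.5]
finger_gap: 51.4
clk 17.77 tcp [ 507.5 -109.9  100.1] rot [ 1.799e+02 -1.000e-01  1.440e+01] F [-0.3  0.7  0.3] gap 51.2
row [-0.03, 0.038, 3.204, 0.006, -0.006, 0.013]
```

View pics/w6.png

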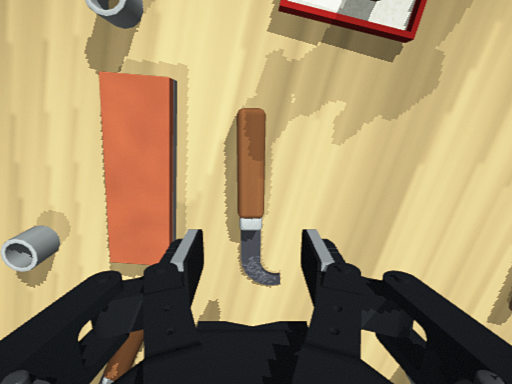

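Wrist view: middle hook's wood runs from (252,109) to (251,217), and the red block's near edge is at u=176. Check positions and block clearance.

Run:
```python
from h import *
c=ctrl.camera_info("wrist")
for p in ((252,109),(251,217)): print(ray(c,p,22).round(1))
for z in (0,25,40): print("block edge near finger",z,ray(c,(176,240),z).round(1))
```

```text
[489.7 -43.5  22. ]
[ 509.9 -125.3   22. ]
block edge near finger 0 [ 451.  -171.8    0. ]
block edge near finger 25 [ 455.  -158.8   25. ]
block edge near finger 40 [ 457.4 -151.1   40. ]
```

```bash
python3 -m crank '[[[-0.03,0.04,1.2,0,0,0],[-0.03,0.04,2.2,0,0,0],[-0.03,0.04,2.9,0,0,0],[-0.03,0.04,3.2,0,0,0],[-0.03,0.04,3.2,0,0,0],[-0.03,0.04,3.2,0,0,0]]]' -0.05;  python3 -c "
from h import *
go(507,-111.3,4,14.3)"
```

```text
clock: 18.52
tcp_pos: [507.4, -112.6, 5.0]
tcp_rot: [179.9, -0.1, 14.3]
wrist_force: [0.2, 0.1, 0.5]
finger_gap: 44.5
clk 18.52 tcp [ 507.4 -112.6    5. ] rot [ 1.799e+02 -1.000e-01  1.430e+01] F [0.2 0.1 0.5] gap 44.5
row [-0.0, -0.046, 0.034, 0.012, -0.014, 0.003]
```

```bash
python3 -m crank '[[[0,-0.03,0.03,0,0,0],[0,-0.03,0.03,0,0,0],[0,-0.03,0.03,0,0,0],[0,-0.03,0.03,0,0,0],[0,-0.03,0.03,0,0,0],[0,-0.03,0.03,0,0,0]]]' 1 60;  python3 -m crank '[[[0,0,-0.3,0,0,0],[0,0,-1,0,0,0],[0,0,-2,0,0,0],[0,0,-2.8,0,0,0],[0,0,-3,0,0,0],[0,0,-3,0,0,0],[0,0,-3,0,0,0]]]'
python3 -c "
from h import *
go(409.4,181.3,92,4.2)"
```

```text
clock: 19.27
tcp_pos: [507.0, -111.8, 4.3]
tcp_rot: [179.9, -0.2, 14.3]
wrist_force: [-0.4, 2.4, 7.5]
finger_gap: 20.4
clock: 20.15
tcp_pos: [505.2, -111.4, 92.4]
tcp_rot: [180.0, 0.0, 14.3]
wrist_force: [0.0, 0.1, -1.7]
finger_gap: 20.6
clk 20.15 tcp [ 505.2 -111.4   92.4] rot [180.    0.   14.3] F [ 0.   0.1 -1.7] gap 20.6
row [-0.685, -10.243, 0.013, 0.0, 0.005, 1.01]
```

```bash
python3 -m crank '[[[-0.04,-0.6,0,0,0,0.1],[-0.14,-2,0,0,0,0.3],[-0.24,-3.6,0,0,0,0.6],[-0.35,-5.2,0,0,0,0.9],[-0.45,-6.8,0,0,0,1.01],[-0.56,-8.4,0,0,0,1.01],[-0.64,-9.6,0,0,0,1.01],[-0.69,-10.24,0,0,0,1.01]]]'
python3 -m crank '[[[0,0,0,0,0,0],[0,0,0,0,0,0],[0,0,0,0,0,0]]]'
python3 -c "
from h import *
go(409.4,181.3,12,4.2)
cv2.imwrite('pics/w7.png',ctrl.get_image('wrist'))
cv2.imwrite('pics/t7.png',cv2.resize(ctrl.get_image('top')[70:220,120:320],(800,600)))
cv2.imwrite('pics/s7.png',cv2.resize(ctrl.get_image('side')[180:330,60:300],(800,500)))"
```

```text
clock: 21.15
tcp_pos: [408.7, 182.3, 92.0]
tcp_rot: [179.9, 0.1, 4.3]
wrist_force: [-0.5, 0.5, -1.1]
finger_gap: 20.5
clock: 21.52
tcp_pos: [410.4, 180.1, 92.7]
tcp_rot: [179.9, -0.0, 4.1]
wrist_force: [0.3, 0.9, -1.5]
finger_gap: 20.4
clk 21.52 tcp [410.4 180.1  92.7] rot [179.9  -0.    4.1] F [ 0.3  0.9 -1.5] gap 20.4
row [-0.033, -0.045, 2.691, 0.007, -0.005, -0.006]
```

View pics/t7.png

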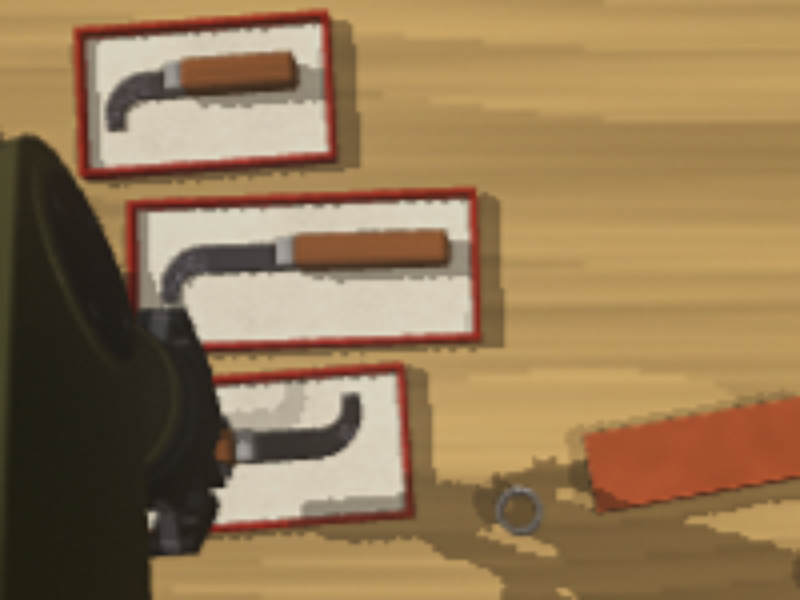

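View pics/w7.png

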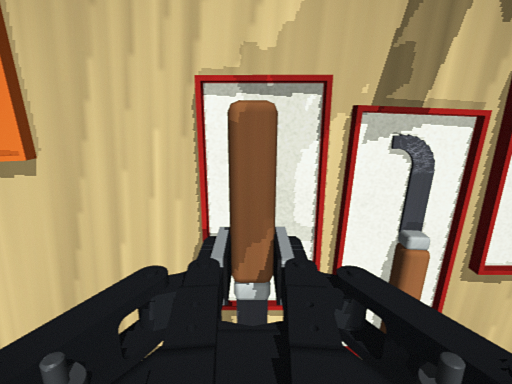

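View pics/s7.png

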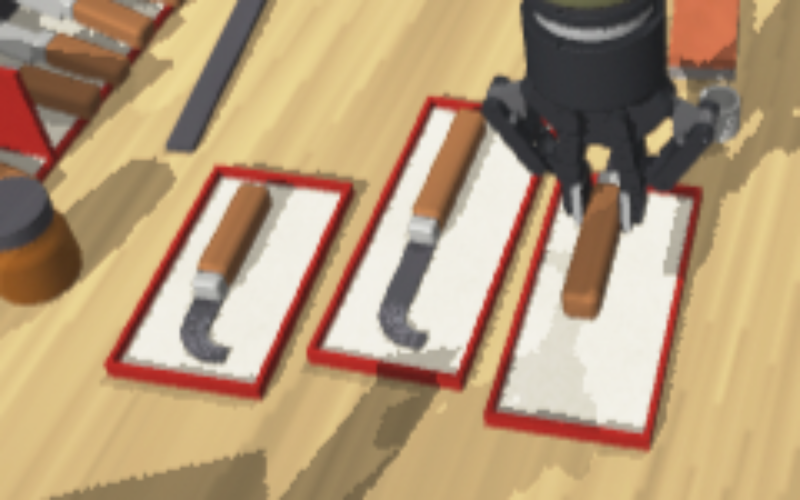

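Top crop: the short and long hooks lie centred in their trays. The middle hook hovers over the middle tray with its blade tip at (360,410). Wrist view: its butt is at (252,101). Work out the along-tray offset.

Run:
```python
from h import *
c=ctrl.camera_info("wrist"); print("butt",ray(c,(252,103),111).round(1),"want y",176+80)
c=ctrl.camera_info("top")
for z in(92,100): print("tip",ray(c,(120+360/4,70+410/4),z).round(1),"want y",176-80)
print("short butt",ray(c,(120+296/4,70+70/4),26).round(1),"hook end",ray(c,(120+107/4,70+108/4),10).round(1),"want y",149,279)
print("long  butt",ray(c,(120+448/4,70+247/4),26).round(1),"hook end",ray(c,(120+163/4,70+280/4),10).round(1),"want y",51,241)
```

```text
butt [405. 250. 111.] want y 256
tip [433.1  94.9  92. ] want y 96
tip [432.   93.7 100. ] want y 96
short butt [663.5 149.3  26. ] hook end [644.8 276.9  10. ] want y 149 279
long  butt [546.8  50.2  26. ] hook end [529.8 237.   10. ] want y 51 241
```

```bash
python3 -m crank '[[[-0.02,-0.1,0.5,0,0,0],[-0.02,-0.1,1.2,0,0,0],[-0.02,-0.1,1.9,0,0,0],[-0.02,-0.1,2.4,0,0,0],[-0.02,-0.1,2.6,0,0,0],[-0.02,-0.1,2.6,0,0,0],[-0.02,-0.1,2.6,0,0,0]]]'
python3 -c "
from h import *
go(409.4,183.3,8.3,4.2)"
```

```text
clock: 22.55
tcp_pos: [410.1, 183.9, 15.5]
tcp_rot: [180.0, -0.1, 4.2]
wrist_force: [1.1, 0.2, -1.0]
finger_gap: 20.9
clk 22.55 tcp [410.1 183.9  15.5] rot [ 1.8e+02 -1.0e-01  4.2e+00] F [ 1.1  0.2 -1. ] gap 20.9
row [-0.025, 0.017, 0.24, 0.004, -0.014, -0.001]
```

```bash
python3 -m crank '[[[-0.02,0.01,0.1,0,0,0],[-0.02,0.01,0.18,0,0,0],[-0.02,0.01,0.22,0,0,0],[-0.02,0.01,0.25,0,0,0],[-0.02,0.01,0.25,0,0,0],[-0.02,0.01,0.25,0,0,0]]]'
```

```text
clock: 23.3
tcp_pos: [408.9, 183.4, 8.3]
tcp_rot: [179.9, -0.1, 4.2]
wrist_force: [-3.0, -1.0, 8.9]
finger_gap: 20.5
```

Floor contact confirmed. Release, lift and move clear for a last look.

```bash
python3 -m crank '[[[0,0,0,0,0,0],[0,0,0,0,0,0],[0,0,0,0,0,0],[0,0,0,0,0,0]]]' 0.2; python3 -m crank '[[[0,0,-0.3,0,0,0],[0,0,-1,0,0,0],[0,0,-2,0,0,0],[0,0,-3,0,0,0],[0,0,-5,0,0,0],[0,0,-5,0,0,0],[0,0,-5,0,0,0],[0,0,-5,0,0,0]]]'
python3 -c "
from h import *
go(409,480,160,4.2)"
```

```text
clock: 23.8
tcp_pos: [409.0, 183.4, 7.4]
tcp_rot: [179.9, -0.1, 4.2]
wrist_force: [0.5, -0.0, -0.1]
finger_gap: 33.8
clock: 24.8
tcp_pos: [407.5, 183.1, 156.4]
tcp_rot: [179.9, 0.1, 4.2]
wrist_force: [0.5, -0.6, 0.1]
finger_gap: 34.5
clk 24.8 tcp [407.5 183.1 156.4] rot [1.799e+02 1.000e-01 4.200e+00] F [ 0.5 -0.6  0.1] gap 34.5
row [0.775, -9.866, -0.137, 0.01, 0.008, -0.0]
```

```bash
python3 -m crank '[[[0,2,0,0,0,0],[0,4,0,0,0,0],[0,6,0,0,0,0],[0,8,0,0,0,0],[0,10,0,0,0,0],[0,12,0,0,0,0],[0,13,0,0,0,0],[0,13,0,0,0,0]]]'
python3 -m crank '[[[0,0,0,0,0,0],[0,0,0,0,0,0],[0,0,0,0,0,0]]]'
python3 - <<'E'
from h import *
i=ctrl.get_image('top');cv2.imwrite('pics/t8r.png',i);c=ctrl.camera_info("top")
cv2.imwrite('pics/t8.png',cv2.resize(i[60:220,130:430],(800,427),interpolation=cv2.INTER_CUBIC))
cv2.imwrite('pics/s8.png',cv2.resize(ctrl.get_image('side')[100:330,60:340],(800,600)))
i=cv2.resize(i,None,fx=4,fy=4,interpolation=cv2.INTER_CUBIC)
hsv=cv2.cvtColor(i,cv2.COLOR_BGR2HSV);H,S,Vv=[hsv[...,k].astype(int) for k in range(3)]
m=((H<=14)&(S>140)&(Vv>70)&(H>4)).astype(np.uint8)*255
m=cv2.morphologyEx(m,cv2.MORPH_OPEN,np.ones((13,13)))
m[:60*4]=0;m[205*4:]=0;m[:,:140*4]=0;m[:,425*4:]=0
for k in cv2.findContours(m,cv2.RETR_EXTERNAL,cv2.CHAIN_APPROX_NONE)[0]:
    if cv2.contourArea(k)<1500: continue
    u=np.mean(k[:,0],0)/4
    r=cv2.minAreaRect(np.array([ray(c,(p[0]+.5)/4-.5,26 if u[0]<250 else 22)[:2] for p in k],np.float32))
    print(u.round(),np.round(r[0],1),np.round(r[1],1),round(r[2],1))
E
```

```text
clock: 25.8
tcp_pos: [436.9, -207.3, 156.4]
tcp_rot: [-180.0, 0.0, 4.0]
wrist_force: [0.7, 0.6, 0.2]
finger_gap: 34.0
clock: 26.18
tcp_pos: [437.2, -204.2, 157.8]
tcp_rot: [180.0, -0.1, 4.3]
wrist_force: [0.3, 0.1, -0.9]
finger_gap: 34.2
[168. 187.] [406.3 212.1] [19.5 83.3] 4.9
[296. 183.] [ 416.3 -113.1] [ 52.1 152.2] 9.9
[213. 132.] [547.1 100.6] [19.2 95.5] 1.6
[180.  88.] [664.4 188. ] [18.9 71.7] 3.4
```

View pics/t8.png

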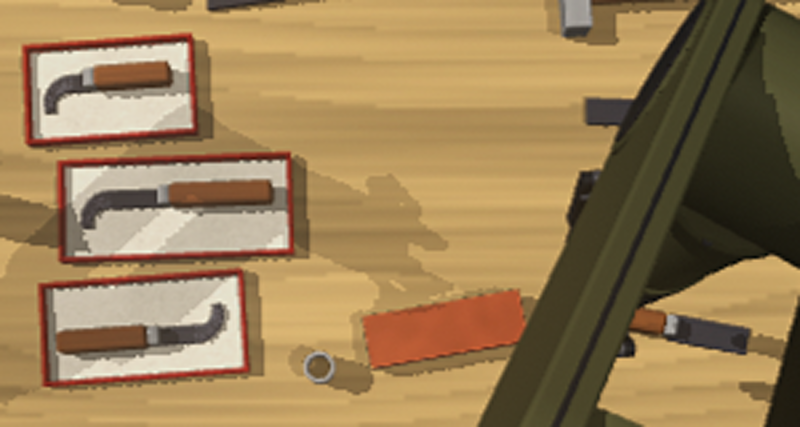

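View pics/s8.png

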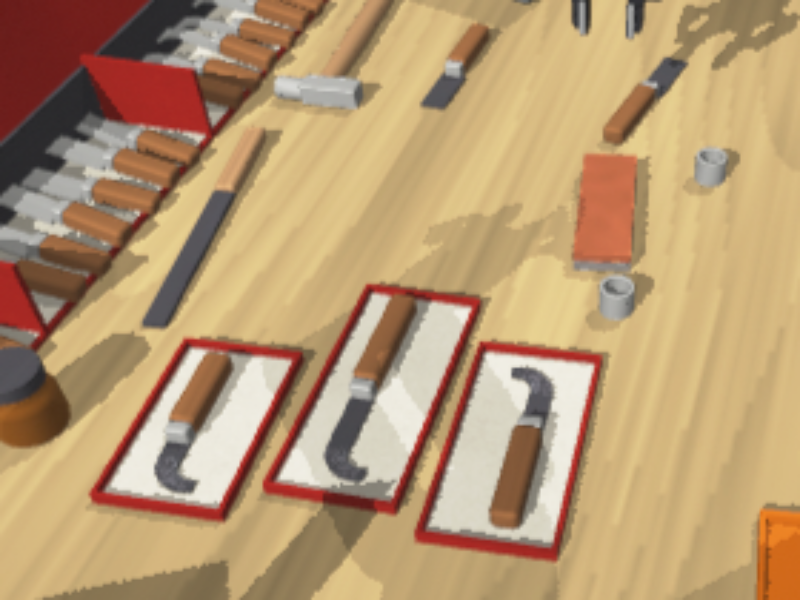

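```bash
python3 -c "
from h import *
print(ctrl.hand_in())"
```

```text
the job is handed in; nothing more can be done
None
```

I moved the three hooked knives into their matching red trays, set each one down on the tray floor before letting go, and handed the job in at about 26 s. `hand_in` gives no verdict, so this rests on my own checks.

**Last checks, from the top picture:**

| Knife | Measured centre (mm) | Tray centre (mm) | Angle to tray |
|---|---|---|---|
| Short | (653.3, 214.9) | (655.3, 214) | under 1° |
| Middle | (418.9, 177.0) | (419.3, 176) | under 1° |
| Long | (536.3, 145.3) | (537, 146) | under 1° |

- **Lying flat:** all three look flat and released in the top and side views. The gripper was about 150 mm above the table and clear of everything.
- **Straight knives:** the side view shows both lying clear, apparently where they started. I never moved close to them, but in the last top picture the arm partly hid them, so I did not measure their positions again.
- **Disagreements:** as each knife hung over its tray, a picture check put it 2 to 6 mm short along the tray compared with the planned position. I shifted each by 3 to 5 mm before setting it down.
- **Grip reading:** the finger opening read 20.5 mm on the 22 mm handles.

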